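# Free the snap-fit battery cover of a bench logger

### The job

Take the battery cover off the small bench logger: gently press its two side tabs together just until both catches are free, without straining either tab or wrenching the cover, and lift it straight off. Then set it down, feet down and level, in the middle of the cork mat in front of the logger, without dropping it, and let go of it. Leave the beaker, the little pot and the vial cap where they are.

Things in the scene. Friction and masses are not known exactly. Their poses are not given: they have to be found in the camera images.
- logger: Bench logger, fixed: low white box 150 (x) x 120 (y) x 36 mm high with a grey raised battery-bay rim 100 (x) x 58 (y) mm in the middle of its top. Origin: centre of its underside. x points to the rear (away from the robot at yaw 0), y to its left, z up.
- bay_rim (a point): Centre of the bay rim's top edge, 50 mm above the bench; axes as the logger's. Inside each long side, 8 mm below the rim's top, is a ledge that the cover's hooks sit under. Fingertips must stay at least 1 mm above the rim while squeezing.
- cover: Loose snap-fit battery cover, about 180 g: grey cap 100 (x) x 42 (y) mm, top 26 mm above its origin. Origin: centre of the plane that sits on the bay rim, axes parallel to the logger's when fitted (play 0.5 mm sideways, 1 mm upward). Four corner feet at x +-41, y +-21 mm reach 15 mm below it; it stands on these when set down (hooks end at the same height).
- squeeze (a point): On the cover, 13 mm above its origin, nominally midway between the two black thumb pads (tab a at +y, tab b at -y; each 26 mm long in x, 20 mm high). Pad outer faces: nominally 30.5 mm from here, but worn: one stands 1 to 5 mm further out, the other 1 to 5 mm further in, so find the right finger positions by feel. Press the tabs together along y.
- tab_a (a joint): How far tab a is pressed in (m): 0 at rest, stop at 6 mm. Spring 1.5 N, then 6 N per mm, alike for both tabs. Its catch is free at 2 mm (13.5 N), or up to 2.5 mm (16.5 N) if the cover is pushed over to that side; beyond 3.5 mm (22.5 N) it is strained: damage. Reading noisy: judge by force. Unequal force on the two tabs shows as a sideways force on the hand.
- tab_b (a joint): The same for tab b (-y).
- mat: Flat cork mat, 120 x 120 x 3 mm, fixed on the bench in front of the logger. Origin: centre of its underside.
- beaker: Small empty glass beaker, 56 mm wide, 58 mm tall, behind the logger, to its right. Origin: centre of its underside. Bystander.
- pot: Small white pot with a screw cap, 32 mm wide, 58 mm tall, left of the logger. Origin: centre of its underside. Bystander.
- cap: Black vial cap, 28 mm wide, 13 mm tall, right of the mat. Origin: centre of its underside. Bystander.
Things that resemble listed ones, but are neither listed nor needed, are in the scene too. There is more than one size of the cover; the job needs the largest.

How it is judged:
By the outcome, as a careful person would: the job done as asked, in the order asked, and still so for the second after the job is handed in, with the robot touching nothing.
It also fails if it takes over 72 s, if anything falls off the work surface, if the arm or the gripper's body presses on something with over 40 N, if the wrist force passes 120 N, or if a joint passes its speed limit or range.

### The arm

A 6-joint arm with a two-finger parallel gripper is mounted at the origin on a cart in front of the work surface, level with it; the furniture and walls round the work are solid. World frame = base frame: x ahead of the robot, y to its left, z up, the work surface at z = 0. Lengths are in m, angles in rad, forces in N, time in s.
With the tool pointing down it reaches from about 0.25 to 0.775 m from the base axis. Payload 4 kg.
Tool frame: the origin (TCP) lies midway between the tips of the shut fingers; the grasp point (between the pads) lies 19 mm behind it; z points along the fingers, y is the direction in which the jaws open and shut (so a half turn about z gives the same grasp; the last joint's range is limited). The gripper opens to 94 mm and grips with 3 to 60 N. Pads are 16 mm wide; open, the fingers measure 119 mm over their backs; the gripper's body (75 mm by 177 mm) begins 78 mm behind the grasp point.
Start: joints at [-1.246, 0.087, 1.371, -0, 1.684, -0.103], TCP at [0.228, -0.5, 0.206] pointing down, gripper open.
Joint ranges: [-3.1, 3.1], [-0.76, 2.03], [0.27, 2.55], [-1.08, 4.22], [0.17, 2.65], [-2.57, 2.57]. Speed limits (rad/s): [2.79, 2.79, 3.14, 3.14, 3.14, 3.14].

### API

Orientations are given as a 3x3 rotation matrix whose columns are the frame's x, y, z axes.
In Python, from plant import arm gives the robot as it stands. Calls block until the motion is done:
- arm.move_ptp(position, orientation): joint-space move of the TCP to a pose.
- arm.servo_line(position, speed=0.15, rot=None): straight line of the TCP; rot=None keeps the orientation; speed is the mean speed in m/s.
- arm.set_joints(angles): joint-space move.
- arm.grip(opening, f_grip=None): opening from 0.0 (shut) to 1.0 (fully open); f_grip is the grip in N (None keeps the last); returns when the fingers have stopped.
- arm.wait(seconds).
- arm.solve_ik(position, orientation): joint angles nearest the present ones, or None.
- arm.observe(): the state.
- arm.get_image(name): name is "side" or "top"; returns the picture (420x560x3 uint8, red, green, blue); there is no depth.
- arm.camera_model(name): a dict with "fx", "fy", "cx", "cy" (pixels), "cam_to_world" (4x4, takes a point from camera to world coordinates). Camera axes: x right, y down, z forward; pixel columns grow to the right and rows downward; lengths in m; the calibration is good to about 2 mm. A picture is of the moment at which its call begins. camera_model takes no time and is no camera call.
A pose or a line that the arm cannot do raises arm.Unreachable and nothing moves.
- arm.hand_in(): hands the job in, once; it reports no verdict.
The state is a dict: "time": time; "joint_pos": joint angles; "dq": joint speeds; "effort": joint torques, N m; "position": TCP position; "tool_rot": TCP orientation; "contact_force": force on the tool from outside, world axes, zero at the start; "moment": the same for the moment, N m; "grip_width": opening from 0.0 (shut) to 1.0 (fully open).
Only numpy, scipy, OpenCV 4.12 (cv2) and the standard library are available. Lean on these libraries where they do the work, as an engineer would, in place of code of your own. Each camera call takes 0.05 s, during which the arm holds its last target.

## Working session

There is one attempt and no reset: what is moved stays moved. The work goes in short steps, each a Python script; the robot and the scene stay as the last script left them, time stands still between calls to the robot, and variables do not carry over. Pictures are saved under pics/ and viewed, and the job is handed in when it is done.

```bash
ls; mkdir -p pics; python3 - <<'E'
from plant import arm
import cv2,numpy as np
for n in("side","top"):
    im=arm.get_image(n); cv2.imwrite(f"pics/{n}0.png",im[:,:,::-1])
    m=arm.camera_model(n); print(n,m["fx"],m["fy"],m["cx"],m["cy"]);print(np.round(m["cam_to_world"],4))
o=arm.observe();print(o)
E
```

```text
pics
side 410.1342379250688 410.1342379250688 278.92488742733815 203.88318874875756
[[-0.9001 -0.2243  0.3734  0.2099]
 [-0.4352  0.4996 -0.749   1.0561]
 [-0.0186 -0.8367 -0.5473  0.5864]
 [ 0.      0.      0.      1.    ]]
top 524.1057933595712 524.1057933595712 285.31778183514047 201.93438973535424
[[-0.012  -0.9969  0.0778  0.4719]
 [-0.9999  0.0116 -0.005   0.3123]
 [ 0.0041 -0.0778 -0.997   1.2107]
 [ 0.      0.      0.      1.    ]]
{'time': 0.1, 'joint_pos': array([-1.24610826e+00,  8.78816367e-02,  1.37204735e+00, -2.72029487e-05,
        1.68358857e+00, -1.03073889e-01]), 'dq': array([-0.00117267, -0.00018071, -0.0034306 , -0.00236413, -0.00016088,
        0.00155892]), 'effort': array([ 2.53197650e-03, -3.41253626e+01, -3.03301013e+01,  7.21906219e-02,
        3.04615754e-02, -1.06202287e-04]), 'position': array([ 0.22800823, -0.49999297,  0.20444921]), 'tool_rot': array([[ 9.09897763e-01,  4.14832077e-01, -6.39688454e-04],
       [ 4.14832535e-01, -9.09895967e-01,  1.81570821e-03],
       [ 1.71164062e-04, -1.91747242e-03, -9.99998147e-01]]), 'contact_force': array([-0.35282905,  0.61685378,  0.26610135]), 'moment': array([ 0.04127296,  0.01904596, -0.02103566]), 'grip_width': 1.0025008494935892}
```

View pics/top0.png

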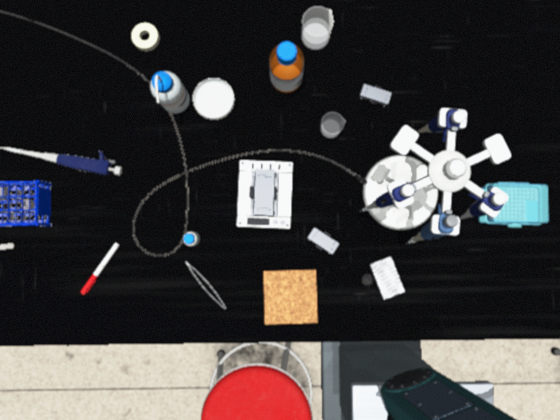

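View pics/side0.png

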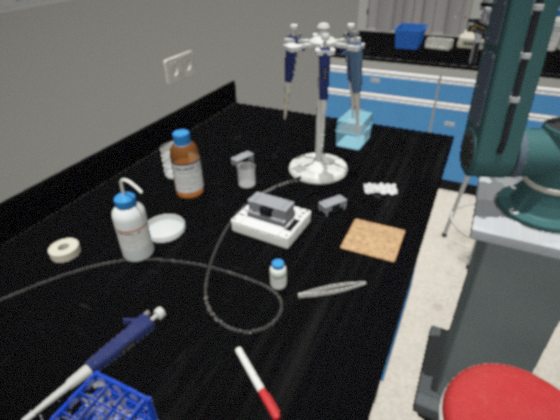

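The top view shows the logger with its cover at about (265,194), the mat at (290,297), the pot at (190,239), the beaker at (332,124) and the black cap at (367,280). Two smaller decoy covers are at (323,240) and (376,94). I'll zoom in and measure.

```bash
cat > h.py <<'E'
import cv2,numpy as np
from plant import arm
def ray(n,uv,z):
    m=arm.camera_model(n);T=np.array(m["cam_to_world"])
    d=T[:3,:3]@np.array([(uv[0]-m["cx"])/m["fx"],(uv[1]-m["cy"])/m["fy"],1.]);o=T[:3,3]
    return o+d*(z-o[2])/d[2]
def proj(n,p):
    m=arm.camera_model(n);T=np.linalg.inv(np.array(m["cam_to_world"]))
    c=T[:3,:3]@np.asarray(p,float)+T[:3,3]
    return np.array([m["fx"]*c[0]/c[2]+m["cx"],m["fy"]*c[1]/c[2]+m["cy"]])
def rect(n,mask,z):
    cs,_=cv2.findContours(mask,cv2.RETR_EXTERNAL,cv2.CHAIN_APPROX_NONE)
    c=max(cs,key=cv2.contourArea)
    w=np.array([ray(n,p[0],z)[:2] for p in c],np.float32)*1000
    r=cv2.minAreaRect(w);return c,r
E
python3 - <<'E'
from h import *
t=cv2.imread("pics/top0.png");s=cv2.imread("pics/side0.png")
cv2.imwrite("pics/topz.png",cv2.resize(t[150:340,220:400],None,fx=4,fy=3.1579*1.0 if 0 else 3.15,interpolation=cv2.INTER_CUBIC))
cv2.imwrite("pics/topl.png",cv2.resize(t[150:240,225:305],None,fx=6.5,fy=6.5,interpolation=cv2.INTER_CUBIC))
cv2.imwrite("pics/sidel.png",cv2.resize(s[180:260,220:350],None,fx=6,fy=6,interpolation=cv2.INTER_CUBIC))
hsv=cv2.cvtColor(t,cv2.COLOR_BGR2HSV)
# mat
m=cv2.inRange(hsv,(8,60,120),(25,255,255)); m[:255]=0; m[335:]=0
c,r=rect("top",m,.003); print("mat",r,cv2.boundingRect(c))
# logger white
w=cv2.inRange(hsv,(0,0,190),(180,40,255)); roi=np.zeros_like(w); roi[150:240,225:305]=w[150:240,225:305]
c,r=rect("top",roi,.036); print("logger",r,cv2.boundingRect(c))
E
```

```text
mat ((349.7900390625, 298.0772705078125), (121.53217315673828, 122.38688659667969), 0.988178551197052) (263, 269, 55, 56)
logger ((582.6080932617188, 353.0395202636719), (118.93087768554688, 150.23123168945312), 87.07268524169922) (237, 160, 56, 69)
```

View pics/topl.png

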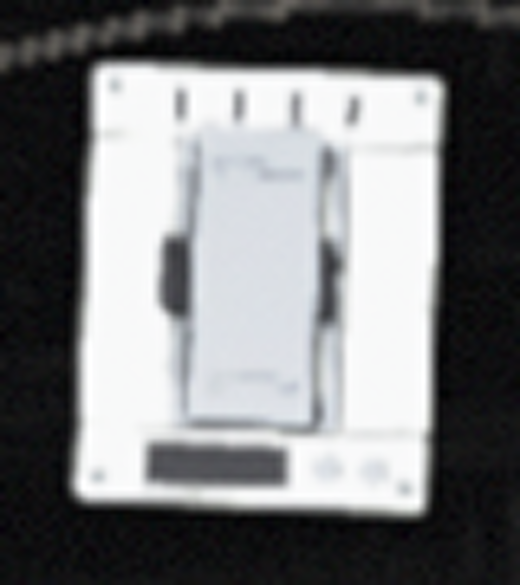

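View pics/sidel.png

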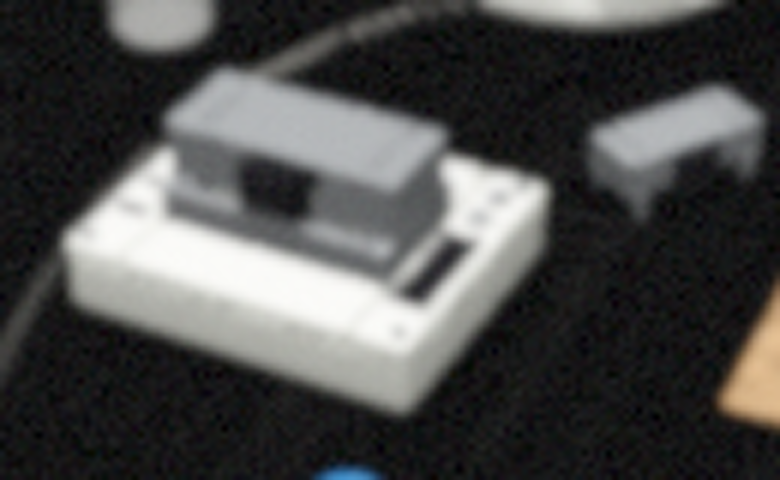

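```bash
python3 - <<'E'
from h import *
P={n:cv2.imread(f"pics/{n}0.png") for n in("top","side")}
c=np.array([.5826,.3530]);a=np.radians(-2.93);R=np.array([[np.cos(a),-np.sin(a)],[np.sin(a),np.cos(a)]])
W=lambda x,y,z:np.r_[c+R@np.array([x,y]),z]
for n,(u0,v0,u1,v1,k) in {"top":(225,150,305,240,6.5),"side":(220,180,350,260,6)}.items():
    im=cv2.resize(P[n][v0:v1,u0:u1],None,fx=k,fy=k,interpolation=cv2.INTER_CUBIC)
    def q(p): e=(proj(n,p)-[u0,v0]+.5)*k; return tuple(int(round(v)) for v in e)
    for hx,hy,z,col in((.075,.06,.036,(0,0,255)),(.05,.029,.05,(0,200,0)),(.05,.021,.076,(255,0,0))):
        pts=[q(W(sx*hx,sy*hy,z)) for sx,sy in((1,1),(1,-1),(-1,-1),(-1,1))]
        cv2.polylines(im,[np.array(pts)],True,col,1)
    cv2.imwrite(f"pics/chk_{n}.png",im)
t=P["top"]; g=cv2.cvtColor(t,cv2.COLOR_BGR2GRAY)
# pad blobs in top, along logger frame
m=cv2.inRange(g,0,110)
n,l,st,ce=cv2.connectedComponentsWithStats(m[150:240,225:305])
for i in range(1,n):
    if 5<st[i,4]<200: 
        u=ce[i]+[225,150]; w=ray("top",u,.073)[:2]; print(st[i],u,(R.T@(w-c)*1000).round(1))
for y in range(184,201,2): print(y,g[y,245:282])
hsv=cv2.cvtColor(t,cv2.COLOR_BGR2HSV)
for nm,uv,z in(("pot",(190,239),.058),("beaker",(332,124),.05),("cap",(367,280),.013),("decoy",(323,240),.03)):print(nm,ray("top",uv,z).round(3))
E
```

```text
[25 37  4 12 43] [251.65116279 192.37209302] [-1.6 26.7]
[49 38  3 12 23] [275.13043478 194.        ] [ -3.1 -24.6]
[23 69 20  5 98] [257.5 221. ] [-63.4  11.2]
184 [249 249 249 249 248 245 231 208 181 150 198 222 222 221 220 222 221 222
 222 222 221 221 222 221 221 221 222 223 206 175 212 226 208 200 244 249
 249]
186 [249 249 249 249 238 173 142 130 121 151 211 223 222 222 222 222 222 222
 222 221 222 221 222 222 221 221 222 224 210 158 168 196 199 200 245 250
 249]
188 [249 249 249 246 206 111  68  65  76 155 220 224 223 222 222 222 221 221
 222 223 222 222 221 222 222 222 222 225 201 115  83 125 167 200 246 250
 249]
190 [249 249 249 246 204 110  74  67  71 149 220 225 221 222 221 222 223 222
 223 222 222 222 222 222 222 221 223 225 204 115  66  73 125 199 247 250
 249]
192 [249 249 250 243 183 100  73  70  71 149 221 226 223 222 223 222 222 223
 223 222 222 222 221 223 222 222 223 224 202 113  70 107 166 216 247 250
 249]
194 [248 249 250 242 168  94  76  69  77 151 221 226 223 223 223 223 223 223
 222 223 221 222 222 222 223 222 224 224 201 116  71 116 184 226 248 249
 249]
196 [248 249 249 241 183 100  73  67  79 152 219 225 223 223 222 223 221 223
 222 224 223 222 221 222 223 223 222 217 180 106  66 103 172 227 248 249
 249]
198 [249 249 249 250 244 210 137 102 106 160 217 224 224 223 223 223 223 224
 222 222 222 224 222 223 222 223 223 209 155  86  68 111 176 229 248 249
 249]
200 [249 249 249 249 249 242 204 182 157 178 218 224 224 223 224 223 224 223
 223 223 223 223 223 223 222 223 223 208 159 139 157 170 182 231 248 249
 249]
pot [0.483 0.516 0.058]
beaker [0.737 0.199 0.05 ]
cap [0.386 0.123 0.013]
decoy [0.477 0.223 0.03 ]
```

View pics/chk_top.png

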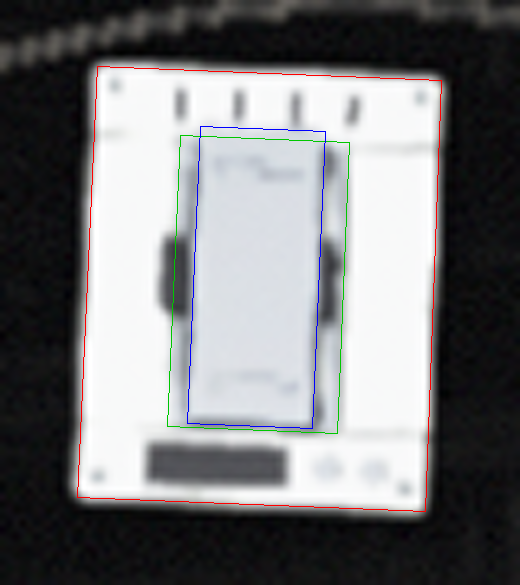

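View pics/chk_side.png

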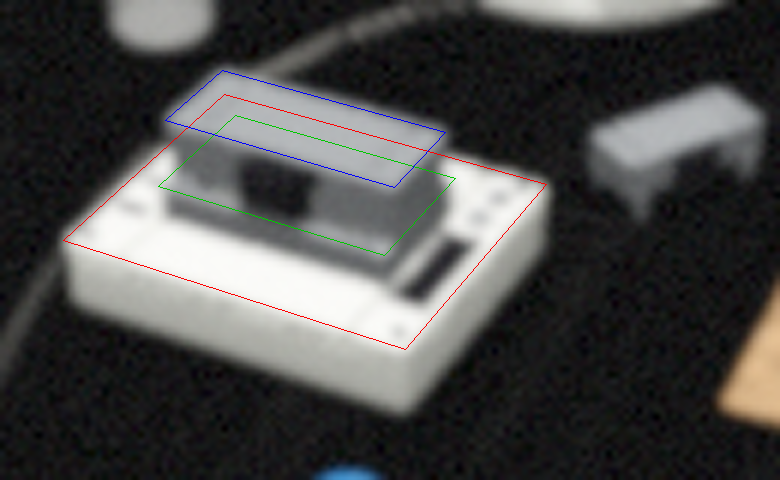

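The projected logger, rim and cover outlines match both views, so logger ≈ (0.583, 0.353) with yaw −2.9°, and the mat ≈ (0.350, 0.298) with yaw about 1°. Tab a (+y, left) appears to be the one that stands out. I'll approach around the pipette carousel.

```bash
cat >> h.py <<'E'
A=np.radians(-2.93);C=np.array([.5826,.3530])
RL=np.array([[np.cos(A),-np.sin(A)],[np.sin(A),np.cos(A)]])
def tool(a): return np.array([[np.cos(a),np.sin(a),0],[np.sin(a),-np.cos(a),0],[0,0,-1.]])
def L(x,y,z): return np.r_[C+RL@np.array([x,y]),z]
def toL(p): return RL.T@(np.asarray(p)[:2]-C)
def fs(n=8):
    F=[];W=[];M=[]
    for _ in range(n):
        o=arm.observe();F.append(o["contact_force"]);W.append(o["grip_width"]);M.append(o["moment"]);arm.wait(.02)
    f=np.mean(F,0);f[:2]=RL.T@f[:2];return f,np.mean(W)*94,o,np.mean(M,0)
E
python3 - <<'E'
from h import *
P=lambda r,d,z:np.array([r*np.cos(np.radians(d)),r*np.sin(np.radians(d)),z])
ao=arm.observe()
print(ray("top",(249.4,192),.073),toL(ray("top",(249.4,192),.073)),toL(ray("top",(277,194),.073)))
arm.servo_line(P(.33,-65.5,.3),speed=.25)
for d in(-20,20):
    arm.move_ptp(P(.34,d,.3),tool(A)); print(d,arm.observe()["joint_pos"].round(2))
arm.move_ptp(P(.45,31.2,.28),tool(A))
arm.move_ptp(L(0,.002,.2),tool(A))
f,w,o,m=fs();print(o["time"],o["joint_pos"].round(2),o["position"],o["contact_force"],f,w)
cv2.imwrite("pics/top1.png",arm.get_image("top")[:,:,::-1]);cv2.imwrite("pics/side1.png",arm.get_image("side")[:,:,::-1])
E
```

```text
[0.58327992 0.38461526 0.073     ] [-0.00093701  0.03160869] [-0.00293343 -0.02868489]
-20 [-0.52 -0.38  1.59 -0.    1.93  1.1 ]
20 [ 0.18 -0.38  1.59 -0.    1.93  1.8 ]
4.9833 [ 0.46  0.39  1.02 -0.    1.74  2.09] [0.58262065 0.35442622 0.20295829] [-0.67014867  0.12826728  1.06037361] [-0.11810521  0.20738209  0.44999317] 93.9206789830491
```

View side.

View pics/side1.png

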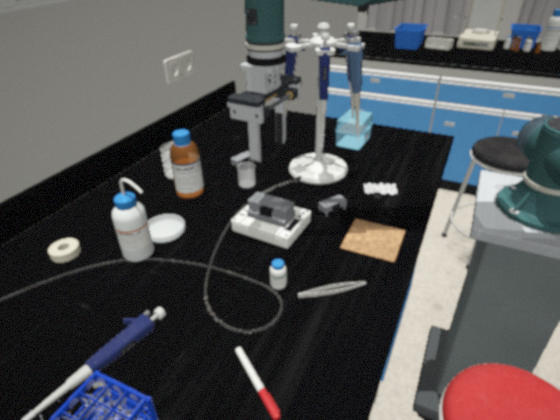

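```bash
python3 - <<'E'
from h import *
arm.servo_line(L(0,.002,.1),speed=.15)
f0,w,o,m0=fs(15)
arm.servo_line(L(0,.002,.0545),speed=.06)
f,w,o,m=fs(15);print(o["time"],o["position"],toL(o["position"]),f0.round(2),f.round(2),w,m0,m)
cv2.imwrite("pics/side2.png",cv2.resize(arm.get_image("side")[140:260,180:350,::-1],None,fx=4,fy=4,interpolation=cv2.INTER_CUBIC))
E
```

```text
7.3083 [0.58301687 0.35515898 0.05514232] [0.00030597 0.00217746] [-0.18  0.02 -0.07] [-0.   -0.02 -0.18] 93.98819797225738 [ 0.02667447  0.01544771 -0.00409817] [0.03363367 0.0067869  0.01484528]
```

View pics/side2.png

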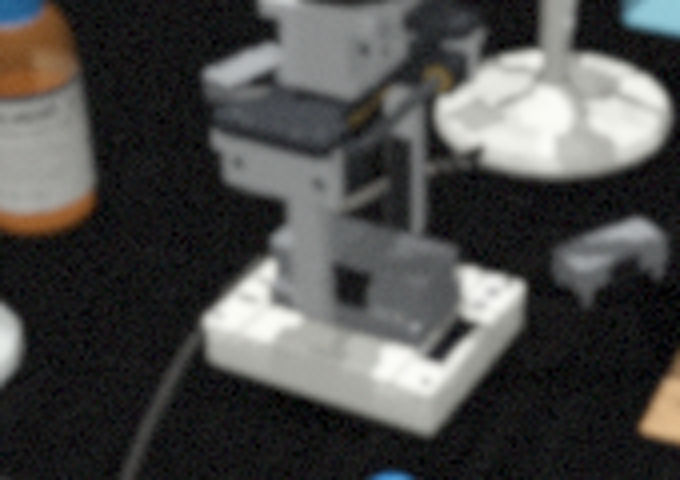

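```bash
python3 - <<'E'
from h import *
for op in(.78,.74,.72,.70,.0):
    arm.grip(op,3); f,w,o,m=fs(12)
    print(round(o["time"],2),op,"w",w.round(2),"F",f.round(2),"M",m.round(3),toL(o["position"])*1000,o["position"][2])
    if abs(f[1])>1.5: break
E
```

```text
8.09 0.78 w 73.29 F [-0.09 -0.02 -0.35] M [0.045 0.019 0.001] [-0.00573452  1.98918528] 0.054470295470710896
8.59 0.74 w 69.62 F [-0.15 -0.07  0.05] M [ 0.032 -0.001 -0.002] [-0.00886264  1.97943192] 0.05447927920633752
9.05 0.72 w 67.59 F [0.04 0.09 0.07] M [ 0.036  0.017 -0.01 ] [-0.0041632   2.00402183] 0.05449553544551031
9.51 0.7 w 65.77 F [ 0.   -0.35 -0.28] M [0.045 0.006 0.001] [-0.01447559  1.99197375] 0.05451054750491289
10.05 0.0 w 57.45 F [0.16 0.24 0.21] M [0.036 0.022 0.003] [-0.01107335  2.04397644] 0.05454824513375661
```

```bash
python3 - <<'E'
from h import *
for fg in(6,9,12):
    arm.grip(0,fg); f,w,o,m=fs(15)
    print(round(o["time"],2),fg,"w",w.round(2),"F",f.round(2),"M",m.round(3),toL(o["position"])*1000,o["position"][2])
    if abs(f[1])>4: break
E
```

```text
10.52 6 w 56.35 F [-0.37  0.13  0.59] M [0.066 0.049 0.007] [0.03134503 2.01855079] 0.054583741104049205
10.98 9 w 55.33 F [-0.31  0.13  1.04] M [0.035 0.086 0.008] [-0.0071998   2.04746613] 0.05456522274717608
11.45 12 w 54.2 F [-0.68 -0.02  1.37] M [ 0.035  0.118 -0.003] [0.00760394 2.05334306] 0.05462297532909245
```

```bash
python3 - <<'E'
from h import *
for fg in(15,17,18):
    arm.grip(0,fg); f,w,o,m=fs(15)
    print(round(o["time"],2),fg,"w",w.round(2),"F",f.round(2),"M",m.round(3),toL(o["position"])*1000,o["position"][2])
    if abs(f[1])>3: raise SystemExit
p=toL(o["position"])
z0=.0545
for dz in(.0007,.0014,.0022,.003,.004):
    arm.servo_line(L(0,.002,z0+dz),speed=.01); f,w,o,m=fs(8)
    print(dz,"w",w.round(2),"F",f.round(2),"M",m.round(3),toL(o["position"])*1000,o["position"][2],round(o["time"],2))
    if abs(f[2])>6 or abs(f[1])>3: print("stop");break
E
```

```text
11.92 15 w 53.24 F [-0.55 -0.23  1.81] M [ 0.014  0.15  -0.006] [0.02406806 2.02566854] 0.054645431091712715
12.38 17 w 52.42 F [-0.9  -0.22  2.77] M [ 0.018  0.198 -0.002] [0.0182062  2.03560214] 0.054633613917799084
12.85 18 w 52.08 F [-1.12 -0.11  3.08] M [ 0.027  0.227 -0.005] [0.01095015 2.04186238] 0.05461982429807023
0.0007 w 52.07 F [0.06 0.2  0.17] M [ 0.082  0.013 -0.006] [-0.05682131  1.89798104] 0.0547120110921579 13.23
0.0014 w 51.92 F [-0.28 -0.18 -1.69] M [ 0.03   0.013 -0.001] [-0.27466253  1.77153426] 0.05529457706490745 13.62
0.0022 w 52.08 F [-0.09 -0.23 -1.42] M [ 0.027  0.019 -0.019] [0.0355179  2.00900627] 0.05675843951636182 14.0
0.003 w 52.22 F [ 0.12 -0.19 -1.85] M [0.023 0.024 0.026] [-0.00537069  1.98134131] 0.05750524073102824 14.38
0.004 w 52.05 F [ 0.1   0.12 -1.25] M [ 0.04  -0.001  0.008] [0.00205168 1.99482152] 0.058514305428878005 14.77
```

Fz settled at about −1.7 N, which is just the cover's weight, with no lateral load. The catches are free, so I'll lift straight up.

```bash
python3 - <<'E'
from h import *
for z in(.065,.08,.14,):
    arm.servo_line(L(0,.002,z),speed=.03 if z<.1 else .08); f,w,o,m=fs(8)
    print(z,"w",w.round(2),"F",f.round(2),"M",m.round(3),o["position"],round(o["time"],2))
    if abs(f[2])>6 or abs(f[1])>3: print("stop");break
cv2.imwrite("pics/side3.png",cv2.resize(arm.get_image("side")[80:260,160:380,::-1],None,fx=3.3,fy=3.3,interpolation=cv2.INTER_CUBIC))
cv2.imwrite("pics/top3.png",arm.get_image("top")[:,:,::-1])
E
```

```text
0.065 w 52.12 F [ 0.05 -0.13 -1.81] M [0.043 0.028 0.011] [0.58267979 0.35496823 0.06502348] 15.27
0.08 w 52.11 F [-0.01 -0.36 -1.77] M [ 0.032  0.014 -0.004] [0.58251536 0.3549042  0.07967645] 16.05
0.14 w 52.15 F [-0.31  0.19 -1.97] M [0.043 0.004 0.003] [0.58219247 0.35474493 0.13875449] 17.08
```

View pics/side3.png

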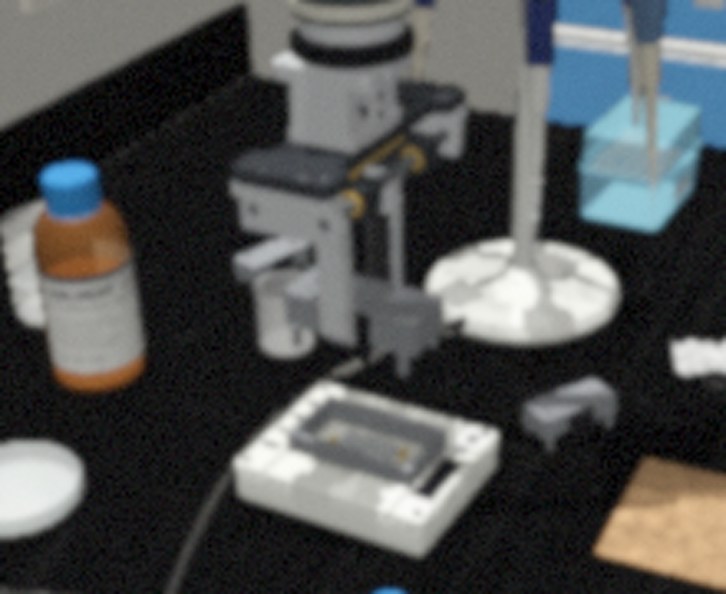

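The cover is held level with the bay empty below it. I'll carry it to the mat.

```bash
cat >> h.py <<'E'
MA=.0172; M0=np.array([.3498,.2981])
def MT(z,dx=0,dy=0): return np.array([M0[0]-np.sin(MA)*.002+dx,M0[1]+np.cos(MA)*.002+dy,z])
E
python3 - <<'E'
from h import *
arm.servo_line(MT(.14),speed=.12,rot=tool(MA))
arm.servo_line(MT(.05),speed=.08)
f,w,o,m=fs(10);print("w",w.round(2),"F",f.round(2),"M",m.round(3),o["position"],o["tool_rot"].round(4),round(o["time"],2))
cv2.imwrite("pics/side4.png",cv2.resize(arm.get_image("side")[150:290,290:450,::-1],None,fx=4,fy=4,interpolation=cv2.INTER_CUBIC))
cv2.imwrite("pics/top4.png",cv2.resize(arm.get_image("top")[220:340,220:400,::-1],None,fx=4,fy=4,interpolation=cv2.INTER_CUBIC))
E
```

```text
w 52.18 F [ 0.09  0.11 -1.76] M [ 0.039  0.026 -0.002] [0.35018164 0.30035819 0.050629  ] [[ 9.999e-01  1.720e-02  1.100e-03]
 [ 1.720e-02 -9.999e-01  7.000e-04]
 [ 1.100e-03 -7.000e-04 -1.000e+00]] 20.77
```

View pics/side4.png

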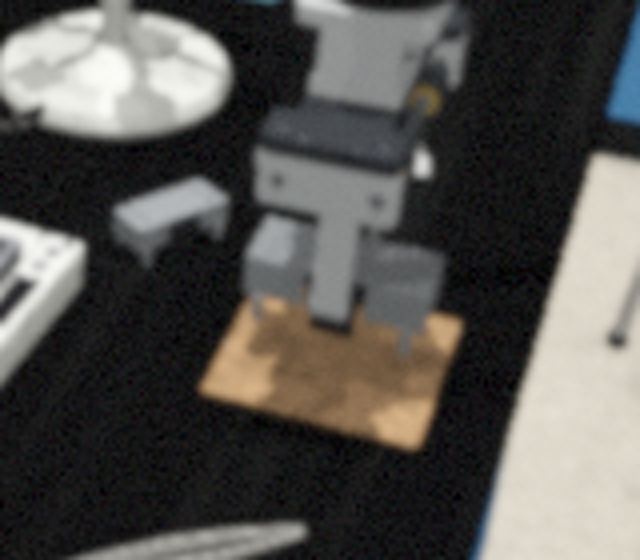

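View pics/top4.png

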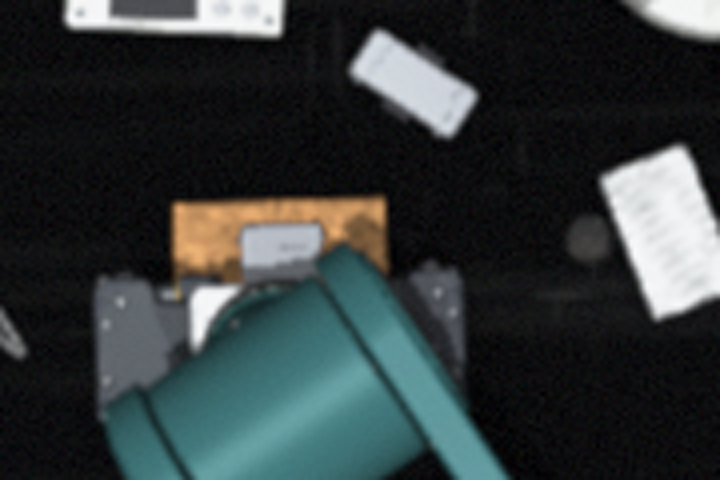

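The cover is above the middle of the mat, upright and level. Next I lower it slowly and feel for contact.

```bash
python3 - <<'E'
from h import *
arm.servo_line(MT(.027),speed=.03)
z=.027
while z>.019:
    f,w,o,m=fs(6)
    print(round(z,4),"w",w.round(2),"F",f.round(2),"M",m.round(3),o["position"][2].round(4),round(o["time"],2))
    if f[2]>0.3: break
    z-=.0007 if z<.0245 else .0012
    arm.servo_line(MT(z),speed=.01)
cv2.imwrite("pics/side5.png",cv2.resize(arm.get_image("side")[150:290,290:450,::-1],None,fx=4,fy=4,interpolation=cv2.INTER_CUBIC))
E
```

```text
0.027 w 52.13 F [ 0.23 -0.05 -1.82] M [0.017 0.011 0.002] 0.0273 21.88
0.0258 w 52.0 F [ 0.1   0.07 -1.72] M [ 0.029  0.027 -0.006] 0.0258 22.25
0.0246 w 52.09 F [-0.04  0.06 -1.74] M [ 0.041  0.025 -0.004] 0.0246 22.62
0.0234 w 52.12 F [ 0.12  0.06 -1.92] M [0.054 0.007 0.001] 0.0234 22.98
0.0227 w 52.08 F [ 0.16 -0.05 -2.16] M [0.053 0.019 0.005] 0.0227 23.33
0.022 w 52.06 F [-1.89 -1.06  2.82] M [-0.186  0.352 -0.008] 0.0225 23.68
```

View pics/side5.png

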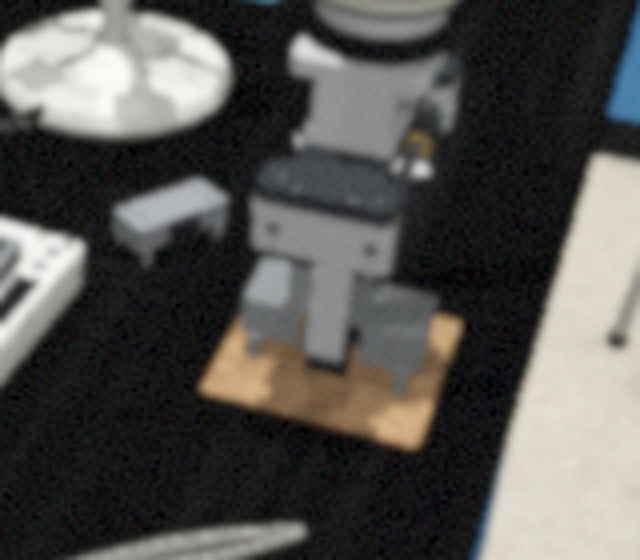

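Contact came at TCP z = 0.0225 m against a predicted 0.0226 m. I'll release gently and retreat.

```bash
python3 - <<'E'
from h import *
arm.servo_line(MT(.0224),speed=.01)
for fg in(12,7,3):
    arm.grip(0,fg); f,w,o,m=fs(6); print(fg,"w",w.round(2),"F",f.round(2),o["position"][2].round(4))
for op in(.66,.75,1.0):
    arm.grip(op,3); f,w,o,m=fs(6); print(op,"w",w.round(2),"F",f.round(2))
arm.servo_line(MT(.12),speed=.08)
arm.servo_line(MT(.30),speed=.2)
arm.move_ptp([.32,0,.35],tool(MA))
arm.wait(.3);f,w,o,m=fs();print(f,o["time"],o["position"])
for n in("side","top"):cv2.imwrite(f"pics/{n}6.png",arm.get_image(n)[:,:,::-1])
s=cv2.imread("pics/side6.png");cv2.imwrite("pics/side6z.png",cv2.resize(s[150:290,290:450],None,fx=4,fy=4,interpolation=cv2.INTER_CUBIC))
E
```

```text
12 w 54.23 F [-1.44 -0.46  3.5 ] 0.0225
7 w 55.81 F [-1.61 -0.85  3.17] 0.0224
3 w 57.65 F [-1.13 -0.34  2.89] 0.0224
0.66 w 62.04 F [ 0.14  0.03 -0.02]
0.75 w 70.57 F [ 0.02 -0.03 -0.06]
1.0 w 93.88 F [-0.16 -0.1  -0.13]
[-0.10025728  0.14364071  0.17372645] 30.5167 [3.20105098e-01 3.16747642e-04 3.49916613e-01]
```

View pics/side6z.png

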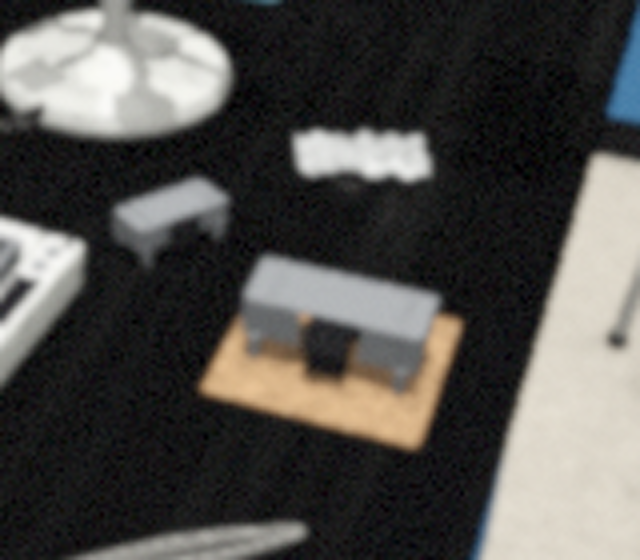

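View pics/top6.png

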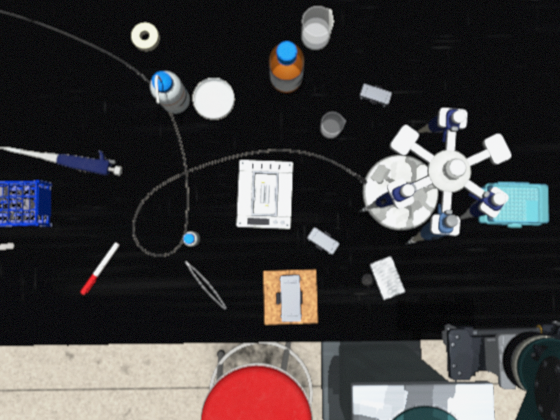

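The cover stands on the mat at about pixel (290,297), released and level. The pot (190,239), beaker (332,124) and cap (367,280) haven't moved. Before handing in I'll check that the cover is centred.

```bash
python3 - <<'E'
from h import *
t=cv2.imread("pics/top6.png");a=cv2.imread("pics/top0.png");hsv=cv2.cvtColor(t,cv2.COLOR_BGR2HSV)
m=cv2.inRange(hsv,(0,0,150),(180,45,255));r=np.zeros_like(m);r[262:330,255:325]=m[262:330,255:325]
c,q=rect("top",r,.044);print("cover",q, "dev from mat",np.array(q[0])-M0*1000)
d=cv2.absdiff(t,a).max(2)
for nm,(u,v) in dict(pot=(190,239),beaker=(332,124),cap=(367,280),decoy=(323,240)).items(): print(nm,d[v-14:v+15,u-14:u+15].max())
arm.hand_in();print(arm.observe()["time"])
E
```

```text
cover ((350.6557922363281, 298.4497985839844), (100.10071563720703, 42.367000579833984), 0.9638429284095764) dev from mat [0.85579224 0.34979858]
pot 18
beaker 15
cap 15
decoy 14
the job is handed in; nothing more can be done
the job is handed in; nothing more can be done
```

The battery cover is off the logger and standing on its feet in the middle of the cork mat, let go, and the job is handed in. The arm finished at about 31 s of the 72 s allowed.

- **Squeeze:** I stepped the grip up from 3 to 18 N per finger. The jaw travel matched the 6 N/mm springs, about 2.8–2.9 mm per tab. That is past the 2.5 mm needed to free a catch and short of the 3.5 mm damage limit. Sideways force stayed under 0.4 N, and fingertips stayed at least 4 mm above the rim.
- **Lift:** Once the cover was free, the only load was about 1.8 N, its own weight.
- **Placing:** The feet touched the mat at the height I predicted. I eased the grip off in steps before opening.
- **Last checks:** In the top view the cover is 0.9 mm and 0.3 mm from the mat centre. It is square to the mat within 0.1°, and looks level in the side view. The beaker, pot and vial cap show no change from the first picture, and nothing touches the robot.
- **Mismatch:** By camera, the pad faces were about 60 mm apart; by feel, about 58 mm. I went by feel.

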